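# Code and punch a sterilisation batch tag with the mallet

### The arm

A 6-joint arm with a two-finger parallel gripper is mounted at the origin on the work surface. World frame = base frame: x ahead of the robot, y to its left, z up, the work surface at z = 0. Lengths are in m, angles in rad, forces in N, time in s.
With the tool pointing down it reaches from about 0.35 to 0.85 m from the base axis. Payload 8.1 kg.
Tool frame: the origin (TCP) lies on the centre line of the jaws, within the pads' length; the fingertips stand manip.tcp_to_tips ahead of it and the grasp point (between the pads) lies 11 mm behind it (manip.tcp_to_tips is the distance from the TCP to the fingertips, in m); z points along the fingers, y is the line along which they close (so a half turn about z gives the same grasp; the last joint's range is limited). The gripper opens to 85 mm and grips with 20 to 120 N. Pads are 22 mm wide; open, the fingers measure 114 mm over their backs; the gripper's body (76 mm by 85 mm) begins 54 mm behind the grasp point. The pads swing forward as they close: fully open they stand 13 mm farther back than shut.
Start: joints at [1.123, 0.13, 1.488, -0, 1.523, -0.085], TCP at [0.213, 0.561, 0.239] pointing down, gripper open.
Joint ranges: [-2.96, 2.96], [-0.89, 2.26], [0.02, 2.5], [-1.34, 4.48], [0, 2.73], [-2.66, 2.66]. Speed limits (rad/s): [2.39, 2.39, 2.79, 3.14, 3.14, 3.14].

### API

Orientations are given as [roll, pitch, yaw] about the fixed x, y, z axes, in that order (R = Rz(yaw) Ry(pitch) Rx(roll)).
In Python, from station import manip, grab_frame gives the robot as it stands. The module is installed in compiled form; this text tells all that it offers.
- The arm moves only by the shell command python3 -m jog 'ROWS' [FORCE]. ROWS is JSON, a list of rows, each a list of 7 numbers: the turn, a rotation vector about the tool's x, y, z in degrees, then the shift along the tool's x, y, z in mm, then the opening in per cent of the stroke, from 0 (shut) to 100 (fully open). In form: [[rx, ry, rz, x, y, z, claw], ...]. A call has exactly 5 rows; each row shifts and turns the commanded pose from where the row before left it, along the tool's axes as they then stand; what a row does not reach is not made up. A row lasts 1/8 s, in which the tool goes at most 62.5 mm and 10.7 degrees, less where a joint would pass 70% of its speed; a pose out of reach is approached as far as the arm can. A call with a gripper value outside its range is refused whole. The fingers move at their own pace and stop on an object; FORCE is the grip in N (left out, the last holds). Time passes only in rows, so rows that do not move let the fingers close, or fill a call up. It gives the time, the measured TCP pose, the force, the opening and the grip force at its end, in the units of the state.
- manip.get_obs(): the state, without advancing time (a new reading comes with each control period).
- grab_frame(name): name is "side" or "top" or "wrist"; returns a dict with "color" (420x560x3 uint8, red, green, blue), "K" (3x3 intrinsics, pixels), "R" (3x3) and "t" (3): a world point X has camera coordinates R X + t. Camera axes: x right, y down, z forward; pixel columns grow to the right and rows downward; lengths in m; the calibration is good to about 2 mm. A picture is of the moment at which its call begins. There is no depth.
- manip.hand_in(): hands the job in; it is judged then, once.
The state is a dict: "time": time; "joint_positions": joint angles; "dq": joint speeds; "effort": joint torques, N m; "tcp_pos": TCP position; "tool_rot": TCP orientation; "force": force on the tool from outside, world axes, zero at the start; "wrist_torque": the same for the moment, N m; "gripper_width": opening from 0.0 (shut) to 1.0 (fully open); "gripper_force": force on a finger pad.
Only numpy, scipy, OpenCV 4.12 (cv2) and the standard library are available. Lean on these libraries where they do the work, as an engineer would, in place of code of your own. Each camera call takes 0.05 s, during which the arm holds its last target. There are 200 camera calls.

### The job

Set the batch code on the code pad by pressing the green, then the blue, then the yellow key; then take the mallet out of its holder and mark the tag by striking the orange pin under the clear guard of the marking press fully down with a brisk blow of the mallet's head, and lift off so that it springs up. Finally stand the mallet on its head, handle level, wholly on the black mat and let it go. Do not press the red key or the other two pins, do not touch the orange pin with the gripper, and leave everything else on the table where it is.

Things in the scene. Friction and masses are not known exactly. Their poses are not given: they have to be found in the camera images.
- mallet: mallet, 300 g. Head: upright steel cylinder 44 mm across, 60 mm tall, blue faces, stands steadily on its lower face. Handle: blue flat-sided bar 16 mm wide, 24 mm high, level, along the mallet's +x to 146 mm from the head's axis, underside 18 mm and top 42 mm above the lower face. Origin: centre of the lower face; z up. Centre of mass 10 mm from the head's axis. Both faces are alike
- mallet_head (a point): centre of the mallet's head, 30 mm above its lower face. At the start the handle is inside the holder, so only the head can be reached
- holder: fixed grey and white mallet holder. Origin on the table where the mallet's head stands at first (within 5 mm). Roofed slot along its +x from 32 to 156 mm, 44 mm wide, 104 mm over its walls, closed at the rear (162 mm); roof from 52 to 68 mm up. The handle lies in it: draw the mallet straight out along -x by 125 mm or more; it can rise less than 8 mm meanwhile
- press: fixed marking press. Origin on the table below the middle pin; open to its -x. Base: x -60 to 160, y -115 to 115 mm, 45 high. Clear guard plate, blue rim: x -40 to 160, same y, 170 to 182 mm up, on posts at the rear corners. Pins at x = 0, y = -55, 0, 55; which is which varies. Only the mallet's head fits under the guard, not the gripper: put it in along +x, handle out in front
- pin_orange_top (a point): centre of the top of the orange-capped sprung punch pin (the one to strike): round cap 26 mm in diameter and 10 mm thick, flat top, 82 mm above the table when up
- pin_orange (a joint): how far the orange-capped pin (all three pins are alike but for the colour of the cap) is down, m: 0 up, 0.025 fully down; its spring pushes back with 3 N at the top and 6 N at the bottom and raises it again when let go. A blow counts, a slow push does not
- pin_black (a joint): how far the black-capped pin (all three pins are alike but for the colour of the cap) is down, m: 0 up, 0.025 fully down; its spring pushes back with 3 N at the top and 6 N at the bottom and raises it again when let go. A blow counts, a slow push does not
- pin_white (a joint): how far the white-capped pin (all three pins are alike but for the colour of the cap) is down, m: 0 up, 0.025 fully down; its spring pushes back with 3 N at the top and 6 N at the bottom and raises it again when let go. A blow counts, a slow push does not
- key_green_top (a point): centre of the top of the green key (26 mm in diameter, in a black housing); it is pressed straight down; which key is where varies; the four stand 48 mm apart in a 2 x 2 square on a fixed white pad 110 x 110 x 20 mm
- key_green (a joint): how far the green key is down, m: 0 up, 0.006 fully down at 5 N; it counts as pressed beyond 0.004 and springs up again when let go
- key_blue_top (a point): centre of the top of the blue key (26 mm in diameter, in a black housing); it is pressed straight down; which key is where varies; the four stand 48 mm apart in a 2 x 2 square on a fixed white pad 110 x 110 x 20 mm
- key_blue (a joint): how far the blue key is down, m: 0 up, 0.006 fully down at 5 N; it counts as pressed beyond 0.004 and springs up again when let go
- key_yellow_top (a point): centre of the top of the yellow key (26 mm in diameter, in a black housing); it is pressed straight down; which key is where varies; the four stand 48 mm apart in a 2 x 2 square on a fixed white pad 110 x 110 x 20 mm
- key_yellow (a joint): how far the yellow key is down, m: 0 up, 0.006 fully down at 5 N; it counts as pressed beyond 0.004 and springs up again when let go
- key_red_top (a point): centre of the top of the red key (26 mm in diameter, in a black housing); it is pressed straight down; cancel key, leave alone; which key is where varies; the four stand 48 mm apart in a 2 x 2 square on a fixed white pad 110 x 110 x 20 mm
- key_red (a joint): how far the red key is down, m: 0 up, 0.006 fully down at 5 N; it counts as pressed beyond 0.004 and springs up again when let go
- mat: fixed black rubber mat, 140 x 140 mm, 3 mm thick; origin: centre of its underside, sides along its x and y. Other fixed equipment stands only along the back of the table (x over 0.81 m, up to 140 mm tall) and at its sides (|y| over 0.5 m, up to 235 mm tall)
- spray: white spray-cleaner bottle, 60 mm across, 170 mm tall; loose bystander, leave alone. Origin: centre of its underside
- beaker: open steel cup, 60 mm across, 75 mm tall; loose bystander, leave alone. Origin: centre of its underside
- jar: small amber jar, 38 mm across, 45 mm tall; loose bystander, leave alone. Origin: centre of its underside
- tape: green roll of tape lying flat, 80 mm across, 30 mm tall; loose bystander, leave alone. Origin: centre of its underside
- dish: small steel bowl, 60 mm across, 25 mm tall, standing on the rear of the mallet holder's roof; loose bystander, leave alone. Origin: centre of its underside
- tray: open steel tray 130 x 100 x 30 mm; loose bystander, leave alone. Origin: centre of its underside
- spatula: steel spatula lying flat, 160 mm long along its x, handle to its -x; loose bystander, leave alone. Origin: centre of its underside
Mind the look-alikes: they are no part of the job. There is more than one size of the mallet; the job needs the larger.

How it is judged:
On the way, in this order (a step that is already met when the one before it is completed fails the run):
1. the green key is pressed (value of joint key_green above 0.004 m).
2. the blue key is pressed (value of joint key_blue above 0.004 m).
3. the yellow key is pressed (value of joint key_yellow above 0.004 m).
4. the mallet's head, over the orange pin, knocks it down briskly (on its way between 3 and 20 mm it moves faster than 0.05 m/s) (value of joint pin_orange between 0.003 and 0.02 m and velocity of joint pin_orange above 0.05 m/s and horizontal distance between mallet_head and pin_orange_top below 0.03 m and distance between mallet_head and pin_orange_top below 0.055 m).
5. the orange pin is fully down (beyond 21 mm) under the mallet's head (value of joint pin_orange above 0.021 m and horizontal distance between mallet_head and pin_orange_top below 0.03 m and distance between mallet_head and pin_orange_top below 0.055 m).
6. the orange pin is up again and the mallet's head is out from over the press (value of joint pin_orange below 0.003 m and horizontal distance between mallet_head and pin_orange_top above 0.07 m).
At the end, for the whole second after the job is handed in: The mallet stands at rest on a face of its head on the mat, the head's axis within 0.12 rad of vertical and its centre within 55 mm of the mat's middle along each side of the mat, and all three pins are up (within 3 mm) (x of mallet_head in the frame of mat between -0.055 and 0.055 m and y of mallet_head in the frame of mat between -0.055 and 0.055 m and z of mallet_head in the frame of mat between 0.028 and 0.038 m and (angle between mallet's own z axis and vertical below 0.12 rad or angle between mallet's own z axis and vertical above 3.02 rad) and linear speed of mallet below 0.02 m/s and value of joint each of pin_orange, pin_black, pin_white below 0.003 m); the robot touches nothing.
It fails at once if the red key is pressed (beyond 3 mm) (value of joint key_red above 0.003 m).
It fails at once if the black or the white pin is pressed (beyond 5 mm) (value of joint any of pin_black, pin_white above 0.005 m).
It fails at once if the gripper or arm pushes the orange pin (over 1 N) (contact force between any of the arm, the fingers and pin_orange above 1 N).
It fails at once if a bystander is moved by more than 30 mm (distance of any of spray, beaker, jar, tape, dish, tray, spatula from where it was at the start of the episode above 0.03 m).
It also fails if it takes over 72 s, if anything falls off the work surface, if the arm or the gripper's body presses on something with over 40 N, if the wrist force passes 120 N, or if a joint passes its speed limit or range.

## Working session

There is one attempt and no reset: what is moved stays moved. The work goes in short steps, Python scripts to look and compute and a shell command to move; the robot and the scene stay as the last step left them, time stands still between calls to the robot, and variables do not carry over. Pictures are saved under pics/ and viewed, at most 12 in all, crops included, and the job is handed in when it is done.

```bash
mkdir -p pics; cat > h.py <<'E'
import numpy as np, cv2, json
from station import manip, grab_frame
def snap(n,save):
    f=grab_frame(n); cv2.imwrite(f'pics/{save}.png',f['color'][:,:,::-1])
    np.savez(f'pics/{save}.npz',**{k:np.array(f[k]) for k in('color','K','R','t')}); return f
def ray(f,u,v,z):
    K,R,t=f['K'],f['R'],f['t']; d=R.T@np.linalg.solve(K,[u,v,1.]); c=-R.T@t
    return c+d*(z-c[2])/d[2]
def proj(f,X):
    p=f['K']@(f['R']@np.array(X,float)+f['t']); return p[:2]/p[2]
E
python3 - <<'E'
from h import *
for n in('top','side'):
    f=snap(n,n+'0'); print(n,-f['R'].T@f['t'],f['R'][2])
o=manip.get_obs(); print(manip.tcp_to_tips,o['tcp_pos'],o['tool_rot'],o['force'],o['gripper_width'])
E
```

```text
top [0.34791938 0.01566929 1.6073647 ] [ 0.13715425 -0.01243868 -0.9904716 ]
side [-0.09879143 -0.68955342  0.7832008 ] [ 0.54745199  0.5921951  -0.5912709 ]
0.008 [0.21271499 0.56050518 0.23833084] [-3.13990871e+00 -1.20955344e-04  2.77877697e+00] [-0.16748119  0.53355972 -0.76668994] 1.0008133835010407
```

View pics/top0.png

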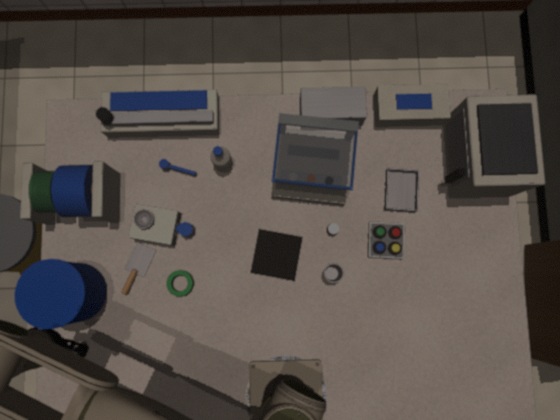

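View pics/side0.png

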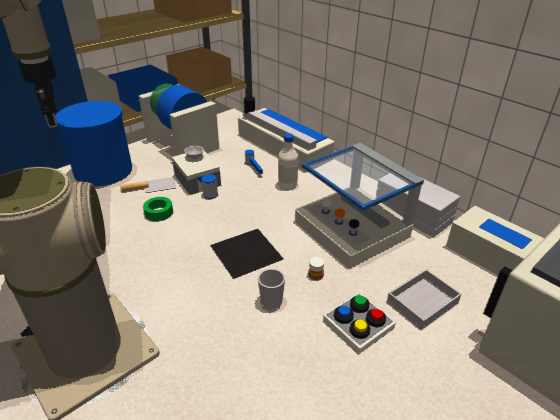

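The pictures show two mallets: one in the holder (head at top (185,230), side (209,187)) and a smaller one lying free (head at top (165,165), side (250,157)). The one in the holder fits. I'll enlarge both, along with the press and the pad.

```bash
python3 - <<'E'
from h import *
t=cv2.imread('pics/top0.png'); s=cv2.imread('pics/side0.png')
def c(i,x,y,w,h): return cv2.resize(i[y:y+h,x:x+w],(400,300),interpolation=cv2.INTER_CUBIC)
# top: holder 120-220x150-250(4x=400x300: w100 h75)
a=c(t,120,180,100,75); b=c(t,265,115,100,75); d=c(t,345,210,80,60); e=c(s,280,145,140,105)
im=np.vstack([np.hstack([a,b]),np.hstack([d,e])]); im=cv2.convertScaleAbs(im,alpha=1.6); cv2.imwrite('pics/c1.png',im)
E
```

```text
(no output)
```

View pics/c1.png

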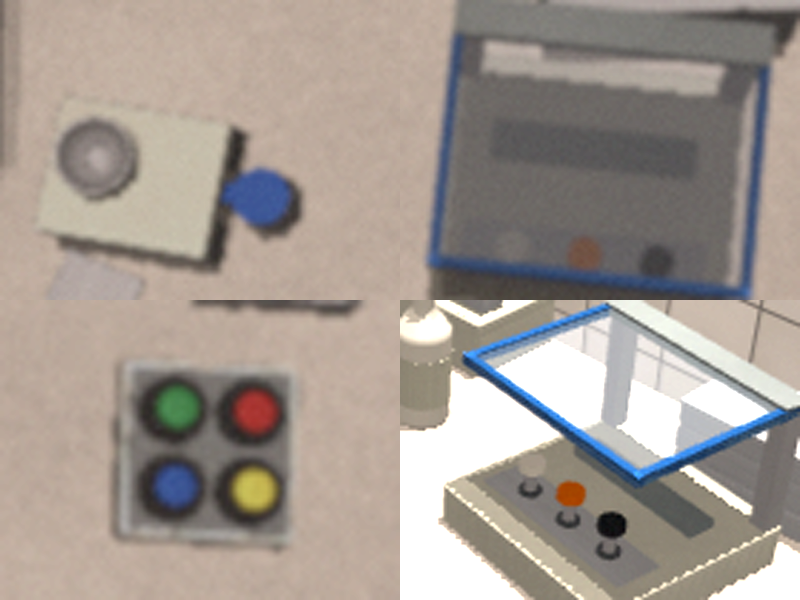

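The crop confirms the mallet in the holder is the larger one, with the dish on the holder's rear roof. The orange pin is the middle one, at top (310.8,178.3), with white on the left and black on the right. The keys are green (380.6,231.4), red (395,232.4), blue (380,247.4) and yellow (395.8,248).

```bash
cat > loc.py <<'E'
from h import *
from scipy.optimize import least_squares
L=lambda n:dict(np.load(f'pics/{n}.npz'))
def blob(f,box,cond):
    x,y,w,h=box; i=f['color'][y:y+h,x:x+w]; hsv=cv2.cvtColor(i,cv2.COLOR_RGB2HSV).astype(int)
    m=cond(hsv[...,0],hsv[...,1],hsv[...,2]).astype(np.uint8)
    n,l,s,c=cv2.connectedComponentsWithStats(m); k=1+np.argmax(s[1:,4]); return c[k]+[x,y],s[k],l==k
def tri(obs):
    return least_squares(lambda X:np.concatenate([proj(f,X)-p for f,p in obs]),[.5,0,.05])
if __name__=='__main__':
    t,s=L('top0'),L('side0')
    C=dict(green=lambda h,S,V:(h>45)&(h<80)&(S>120),blue=lambda h,S,V:(h>95)&(h<125)&(S>120),yellow=lambda h,S,V:(h>20)&(h<35)&(S>120)&(V>70),red=lambda h,S,V:((h<6)|(h>174))&(S>140)&(V>60))
    for k,c in C.items():
        a,_,_=blob(t,(365,218,45,45),c); b,_,_=blob(s,(325,285,70,60),c); r=tri([(t,a),(s,b)]); print(k,a,b,r.x.round(4),r.cost)
    o=lambda h,S,V:(h<16)&(h>3)&(S>110)
    a,_,_=blob(t,(300,168,22,20),lambda h,S,V:(h<16)&(S>75)); b,_,_=blob(s,(330,205,20,16),o); r=tri([(t,a),(s,b)]); print('orange',a,b,r.x.round(4),r.cost)
    for n,p in dict(white=(293.75,176.25),orange=(310.75,178.25),black=(329.25,180.5)).items(): print(n,ray(t,*p,.082).round(4))
    for p in [(272.5,181.2),(352.5,188)]: print('rim',ray(t,*p,.182).round(4))
    # holder fit
    px=np.array([(180,210.5),(173.7,245.5),(129.5,237.5),(135.5,205)]); 
    loc=np.array([(.032,-.052),(.032,.052),(.162,.052),(.162,-.052)])
    W=np.array([ray(t,*p,.068) for p in px]); print('roof',W.round(3).tolist())
    a,_,_=blob(t,(175,220,22,18),C['blue']); print('head top blob',a,ray(t,*a,.06).round(4))
    a,_,m=blob(t,(245,222,65,65),lambda h,S,V:V<40); cs=cv2.boxPoints(cv2.minAreaRect(np.argwhere(m)[:,::-1].astype(np.float32)))+[245,222]
    q=np.array([ray(t,*p,.003) for p in cs]); print('mat',ray(t,*a,.003).round(4),q.round(3).tolist())
E
python3 loc.py
```

```text
green [382.5 229.5] [359.76666667 300.775     ] [ 0.4887 -0.3065  0.0407] 2.8480517323361383
blue [379.54716981 246.56603774] [343.77692308 311.23076923] [ 0.4412 -0.2995  0.0371] 0.002771971962213546
yellow [395.5 247.5] [360.16058394 325.25547445] [ 0.4368 -0.3476  0.039 ] 0.007706434543194329
red [395.57627119 231.86440678] [376.3495935  314.24390244] [ 0.485  -0.3511  0.0382] 0.00019500537189817786
orange [310.84615385 178.        ] [339.34567901 212.35802469] [ 0.6517 -0.0936  0.0785] 0.026832592002208274
white [ 0.6582 -0.0422  0.082 ]
orange [ 0.6507 -0.0934  0.082 ]
black [ 0.6423 -0.1491  0.082 ]
rim [0.6252 0.022  0.182 ]
rim [ 0.5998 -0.203   0.182 ]
roof [[0.565, 0.304, 0.068], [0.46, 0.323, 0.068], [0.487, 0.455, 0.068], [0.585, 0.438, 0.068]]
head top blob [184.02684564 228.75167785] [0.5099 0.2934 0.06  ]
mat [0.4273 0.0171 0.003 ] [[0.377, 0.095, 0.003], [0.507, 0.068, 0.003], [0.478, -0.062, 0.003], [0.349, -0.033, 0.003]]
```

```bash
cat > go.py <<'E'
# usage: go.py x y z yaw_deg tilt_deg  -> remaining turn (rotvec deg) and shift in current tool axes (mm), and after the turn
import sys; from h import *
from scipy.spatial.transform import Rotation as Ro
x,y,z,w,a=map(float,sys.argv[1:6]); o=manip.get_obs()
R=Ro.from_euler('xyz',o['tool_rot']); T=Ro.from_euler('xyz',[np.pi,0,np.radians(w)])*Ro.from_euler('y',a,degrees=True)
d=np.array([x,y,z])-o['tcp_pos']
print('turn',np.degrees((R.inv()*T).as_rotvec()).round(2),'shift now',(1e3*R.inv().apply(d)).round(1),'after turn',(1e3*T.inv().apply(d)).round(1),'F',np.round(o['force'],1),'w',round(o['gripper_width'],3),'t',o['time'],'q',np.round(o['joint_positions'],2))
E
python3 -m jog '[[0,0,10,0,0,0,0],[0,0,10,0,0,0,0],[0,0,10,0,0,0,0],[0,0,10,0,0,0,0],[0,0,10,0,0,0,0]]' 20
python3 go.py .489 -.303 .12 79.9 0
```

```text
time: 0.72
tcp_pos: [0.2128, 0.5606, 0.2386]
tool_rot: [-3.141, 0.001, 1.9]
force: [0.3, -0.3, -0.6]
gripper_width: -0.001
gripper_force: 0.0
turn [-0.03  0.06 28.98] shift now [-906.5  -18.   119.4] after turn [-801.8  423.4  118.6] F [ 0.3 -0.3 -0.6] w -0.001 t 0.725 q [ 1.12  0.13  1.49 -0.    1.52  0.79]
```

```bash

python3 -m jog '[[0,0,10,0,0,0,0],[0,0,10,0,0,0,0],[0,0,9,0,0,0,0],[0,0,0,-40,21,0,0],[0,0,0,-40,21,0,0]]' >/dev/null
python3 -m jog '[[0,0,0,-45,24,0,0],[0,0,0,-45,24,0,0],[0,0,0,-45,24,0,0],[0,0,0,-45,24,0,0],[0,0,0,-45,24,0,0]]' >/dev/null
python3 -m jog '[[0,0,0,-45,24,0,0],[0,0,0,-45,24,0,0],[0,0,0,-45,24,0,0],[0,0,0,-45,24,0,0],[0,0,0,-45,24,0,0]]' >/dev/null
python3 -m jog '[[0,0,0,-45,24,0,0],[0,0,0,-45,24,0,0],[0,0,0,-45,24,0,0],[0,0,0,-45,24,0,0],[0,0,0,-45,24,0,0]]' 
python3 go.py .489 -.304 .12 79.9 0
```

```text
time: 3.22
tcp_pos: [0.4808, -0.253, 0.2388]
tool_rot: [-3.141, -0.0, 1.4]
force: [0.4, 0.2, 1.9]
gripper_width: -0.001
gripper_force: 0.0
turn [-0.03 -0.02  0.3 ] shift now [-48.9  16.8 118.8] after turn [-48.8  17.  118.8] F [0.4 0.2 1.9] w -0.001 t 3.225 q [-0.58 -0.02  1.65  0.    1.52 -0.41]
```

```bash

python3 -m jog '[[0,0,0,-25,9,30,0],[0,0,0,-24,8,30,0],[0,0,0,0,0,40,0],[0,0,0,0,0,19,0],[0,0,0,0,0,0,0]]' 
python3 - <<'E'
from h import *
f=snap('wrist','w1'); s=snap('side','s1')
for n,p in dict(g=(.489,-.3035,.038),b=(.4412,-.2995,.038),y=(.4368,-.3476,.038),r=(.485,-.351,.038)).items(): print(n,proj(f,p).round(1),proj(s,p).round(1))
print(-f['R'].T@f['t'])
from loc import blob
cv2.imwrite('pics/w1s.png',np.hstack([f['color'][:,:,::-1][::1,::1],cv2.resize(s['color'][270:360,310:430,::-1],None,fx=2,fy=2)[:,:240]] if 0 else [f['color'][:,:,::-1]]))
E
```

```text
time: 3.85
tcp_pos: [0.4881, -0.3015, 0.1186]
tool_rot: [-3.138, -0.002, 1.4]
force: [-0.5, 0.1, -0.4]
gripper_width: -0.001
gripper_force: 0.0
g [277.6 226.9] [360.  300.6]
b [203.9 232.9] [343.9 310.9]
y [213.5 298.7] [360.2 325.6]
r [283.5 292.5] [376.3 314.3]
[ 0.50096652 -0.22877211  0.25306901]
```

View pics/w1.png

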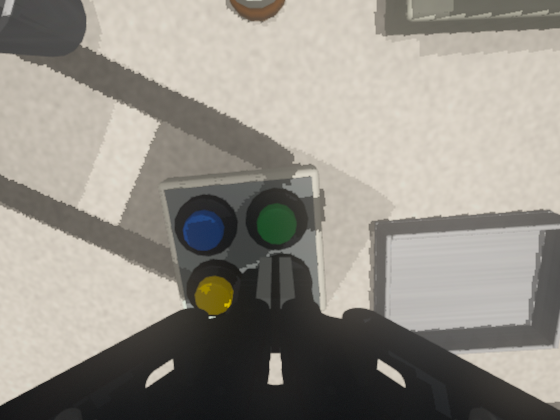

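The view shows green at (277,223), blue at (204,230) and yellow at (214,296). All are within 4 px of my estimates, and the jaws are above green.

```bash

python3 -m jog '[[0,0,0,0,-1,30,0],[0,0,0,0,0,30,0],[0,0,0,0,0,8,0],[0,0,0,0,0,2,0],[0,0,0,0,0,0,0]]' | grep -E 'tcp|force:'
python3 -m jog '[[0,0,0,0,0,2,0],[0,0,0,0,0,0,0],[0,0,0,0,0,0,0],[0,0,0,0,0,0,0],[0,0,0,0,0,0,0]]' | grep -E 'tcp|force:'
python3 -m jog '[[0,0,0,0,0,2,0],[0,0,0,0,0,0,0],[0,0,0,0,0,0,0],[0,0,0,0,0,0,0],[0,0,0,0,0,0,0]]' | grep -E 'tcp|force:'
```

```text
tcp_pos: [0.4892, -0.3031, 0.0521]
force: [-0.3, -0.8, 0.5]
gripper_force: 0.0
tcp_pos: [0.4884, -0.3026, 0.0485]
force: [1.4, 0.0, 1.8]
gripper_force: 1.1
tcp_pos: [0.4883, -0.3025, 0.0464]
force: [1.9, -1.2, 2.4]
gripper_force: 1.7
```

```bash

for i in 1; do python3 -m jog '[[0,0,0,0,0,2,0],[0,0,0,0,0,0,0],[0,0,0,0,0,0,0],[0,0,0,0,0,0,0],[0,0,0,0,0,0,0]]' | grep -E 'tcp|force:'
python3 -m jog '[[0,0,0,0,0,2,0],[0,0,0,0,0,0,0],[0,0,0,0,0,0,0],[0,0,0,0,0,0,0],[0,0,0,0,0,0,0]]' | grep -E 'tcp|force:'; done
```

```text
tcp_pos: [0.4883, -0.3025, 0.0444]
force: [1.5, -1.3, 4.2]
gripper_force: 2.3
tcp_pos: [0.4884, -0.3025, 0.0439]
force: [-5.3, 2.2, 18.8]
gripper_force: 8.8
```

```bash

python3 -m jog '[[0,0,0,0,0,-15,0],[0,0,0,0,0,-15,0],[0,0,0,-2,-24,0,0],[0,0,0,-2,-24,0,0],[0,0,0,0,0,0,0]]' | grep -E 'tcp|force:'
python3 -m jog '[[0,0,0,0,0,12,0],[0,0,0,0,0,10,0],[0,0,0,0,0,4,0],[0,0,0,0,0,2,0],[0,0,0,0,0,0,0]]' | grep -E 'tcp|force:'
python3 -m jog '[[0,0,0,0,0,1,0],[0,0,0,0,0,1,0],[0,0,0,0,0,0,0],[0,0,0,0,0,0,0],[0,0,0,0,0,0,0]]' | grep -E 'tcp|force:'
```

```text
tcp_pos: [0.4386, -0.2976, 0.072]
force: [0.7, 0.0, 0.3]
gripper_force: 0.0
tcp_pos: [0.4403, -0.2979, 0.0444]
force: [-2.1, 2.6, 5.1]
gripper_force: 2.3
tcp_pos: [0.4404, -0.2979, 0.0438]
force: [-6.2, 6.9, 18.0]
gripper_force: 9.0
```

```bash

python3 -m jog '[[0,0,0,0,0,-15,0],[0,0,0,0,0,-15,0],[0,0,0,-24,2,0,0],[0,0,0,-24,2,0,0],[0,0,0,0,0,0,0]]' | grep -E 'tcp|force:'
python3 -m jog '[[0,0,0,0,0,12,0],[0,0,0,0,0,10,0],[0,0,0,0,0,4,0],[0,0,0,0,0,2,0],[0,0,0,0,0,0,0]]' | grep -E 'tcp|force:'
python3 -m jog '[[0,0,0,0,0,1,0],[0,0,0,0,0,1,0],[0,0,0,0,0,0,0],[0,0,0,0,0,0,0],[0,0,0,0,0,0,0]]' | grep -E 'tcp|force:'
python3 -m jog '[[0,0,0,0,0,-50,0],[0,0,0,0,0,-50,0],[0,0,0,0,0,-20,0],[0,0,0,0,0,0,0],[0,0,0,0,0,0,0]]' | grep -E 'tcp|force:'
python3 go.py .509 .29 .16 79.9 0
```

```text
tcp_pos: [0.4353, -0.3486, 0.0719]
force: [-0.2, -0.0, -0.3]
gripper_force: 0.0
tcp_pos: [0.4358, -0.3456, 0.0444]
force: [-2.1, 1.7, 4.9]
gripper_force: 2.3
tcp_pos: [0.4361, -0.3459, 0.0439]
force: [-7.7, 5.9, 16.2]
gripper_force: 8.3
tcp_pos: [0.4352, -0.3453, 0.1601]
force: [-0.6, -0.5, -0.6]
gripper_force: 0.0
turn [-0.14 -0.1   0.32] shift now [638.6 -35.1   1.3] after turn [ 6.384e+02 -3.870e+01  1.000e-01] F [-0.6 -0.5 -0.6] w -0.005 t 11.45 q [-0.76  0.06  1.7   0.    1.38 -0.59]
```

```bash

python3 -m jog '[[0,0,0,40,-2,0,100],[0,0,0,50,-3,-4,100],[0,0,0,55,-3,-4,100],[0,0,0,55,-3,-4,100],[0,0,0,55,-3,-4,100]]' >/dev/null
python3 -m jog '[[0,0,0,55,-3,-4,100],[0,0,0,55,-3,-5,100],[0,0,0,50,-3,-5,100],[0,0,0,50,-3,-5,100],[0,0,0,50,-3,-5,100]]' >/dev/null
python3 -m jog '[[0,0,0,25,-3,0,100],[0,0,0,15,0,0,100],[0,0,0,10,0,0,100],[0,0,0,0,0,0,100],[0,0,0,0,0,0,100]]'
python3 - <<'E'
from h import *
f=snap('wrist','w2'); print(-f['R'].T@f['t'],proj(f,(.507,.284,.06)),proj(f,(.565,.304,.068)),proj(f,(.460,.323,.068)))
E
```

```text
time: 13.32
tcp_pos: [0.5006, 0.2152, 0.2021]
tool_rot: [-3.141, 0.0, 1.399]
force: [-0.2, -0.6, -0.3]
gripper_width: 0.998
gripper_force: 0.0
[0.51316194 0.28825461 0.33642563] [268.06417247 110.93363128] [343.47345494  67.71246056] [192.73869696  66.56102226]
```

View pics/w2.png

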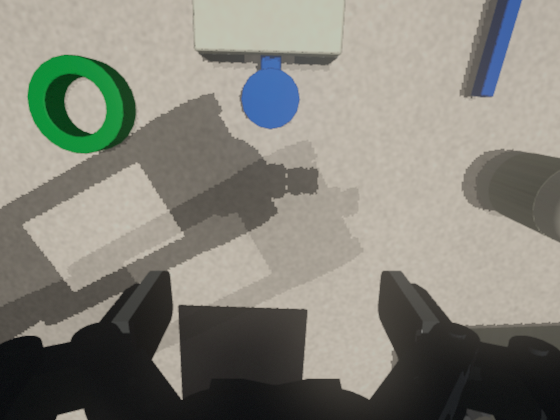

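Here the head's top face is centred at (270,98), and the holder's front roof edge runs from (195,50) to (343,54). The green tape and the small mallet (top right) are off the path.

```bash

python3 - <<'E'
from h import *
f=dict(np.load('pics/w2.npz')); i=f['color'][60:135,230:310]; hsv=cv2.cvtColor(i,cv2.COLOR_RGB2HSV).astype(int)
m=((hsv[...,0]>95)&(hsv[...,0]<125)&(hsv[...,1]>110)).astype(np.uint8); m[:12]=0
c=cv2.findContours(m,0,1)[0]; c=max(c,key=len); (u,v),r=cv2.minEnclosingCircle(c); u+=230;v+=60; print(u,v,r)
H=ray(f,u,v,.06); a=ray(f,195,50,.068); b=ray(f,343,54,.068); print(H,a,b,(a+b)/2, np.linalg.norm(a-b)); d=b-a
yaw=np.degrees(np.arctan2(d[1],d[0]))+90; print('holder yaw',yaw)
x=np.array([np.cos(np.radians(yaw)),np.sin(np.radians(yaw)),0]); print('origin',(a+b)/2-.032*x)
E
for z in .12 .045; do python3 go.py .5105 .2915 $z 79.9 0; done
```

```text
269.6086959838867 98.34782791137695 29.654857635498047
[0.50973486 0.29271046 0.06      ] [0.46411266 0.33321508 0.068     ] [0.56571009 0.31295997 0.068     ] [0.51491138 0.32308753 0.068     ] 0.10359685176301023
holder yaw 78.7249754250336
origin [0.50865478 0.29170513 0.068     ]
turn [0.   0.01 0.25] shift now [76.9 -3.3 82.3] after turn [76.9 -3.6 82.3] F [-0.5 -0.3  0.2] w 0.997 t 13.375 q [ 0.31  0.    1.69 -0.    1.45  0.48]
turn [0.   0.01 0.25] shift now [ 76.9  -3.3 157.3] after turn [ 76.9  -3.6 157.3] F [-0.5 -0.3  0.2] w 0.997 t 13.375 q [ 0.31  0.    1.69 -0.    1.45  0.48]
```

```bash

python3 -m jog '[[0,0,1.1,0,0,0,100],[0,0,0,40,-3,20,100],[0,0,0,38,-3,20,100],[0,0,0,0,0,40,100],[0,0,0,0,0,40,100]]' >/dev/null
python3 -m jog '[[0,0,0,0,0,30,100],[0,0,0,0,0,15,100],[0,0,0,0,0,2,100],[0,0,0,0,0,0,100],[0,0,0,0,0,0,100]]'
python3 go.py .5097 .2925 .035 79 0
```

```text
time: 14.62
tcp_pos: [0.5105, 0.2943, 0.037]
tool_rot: [3.139, -0.002, 1.381]
force: [0.3, -0.5, 0.6]
gripper_width: 1.002
gripper_force: 0.0
turn [ 0.13 -0.09  0.11] shift now [-1.9 -0.4  2. ] after turn [-1.9 -0.4  2. ] F [ 0.3 -0.5  0.6] w 1.002 t 14.625 q [0.44 0.29 1.7  0.   1.16 0.63]
```

```bash

python3 -m jog '[[0,0,0,-1.5,0,1,0],[0,0,0,0,0,0,0],[0,0,0,0,0,0,0],[0,0,0,0,0,0,0],[0,0,0,0,0,0,0]]' 60 
python3 -m jog '[[0,0,0,0,0,0,0],[0,0,0,0,0,-2,0],[0,0,0,-5,0,0,0],[0,0,0,-10,0,0,0],[0,0,0,-15,0,0,0]]'
```

```text
time: 15.25
tcp_pos: [0.5094, 0.2924, 0.0349]
tool_rot: [3.141, -0.0, 1.381]
force: [-0.5, -2.4, 5.9]
gripper_width: 0.495
gripper_force: 61.5
time: 15.88
tcp_pos: [0.5028, 0.2619, 0.0359]
tool_rot: [-3.141, 0.0, 1.381]
force: [-0.9, 0.2, -3.1]
gripper_width: 0.498
gripper_force: 61.2
```

```bash

python3 -m jog '[[0,0,0,-20,0,0,0],[0,0,0,-25,0,0,0],[0,0,0,-25,0,0,0],[0,0,0,-25,0,0,0],[0,0,0,-17,0,0,0]]' >/dev/null
python3 -m jog '[[0,0,0,-8,0,0,0],[0,0,0,0,0,0,0],[0,0,0,0,0,1,0],[0,0,0,0,0,1,0],[0,0,0,0,0,0,0]]' 
python3 -m jog '[[0,0,0,0,0,0,100],[0,0,0,0,0,0,100],[0,0,0,0,0,0,100],[0,0,0,0,0,-40,100],[0,0,0,0,0,-40,100]]' 
python3 - <<'E'
from h import *
f=snap('wrist','w3')
E
```

```text
time: 17.12
tcp_pos: [0.4809, 0.1456, 0.0348]
tool_rot: [3.141, -0.0, 1.382]
force: [-2.6, -0.4, 4.8]
gripper_width: 0.5
gripper_force: 62.2
time: 17.75
tcp_pos: [0.4801, 0.1449, 0.1146]
tool_rot: [-3.14, 0.001, 1.381]
force: [1.5, -0.0, 0.8]
gripper_width: 1.002
gripper_force: 0.0
```

View pics/w3.png

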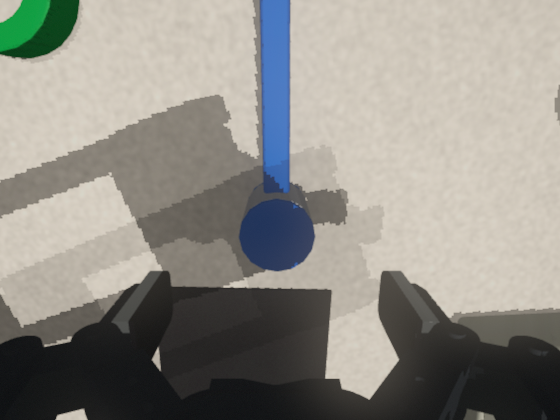

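The mallet stands clear of the holder, with the head top at (277,235) and the handle running straight up the image at columns 260–290. I'll compute its pose from these.

```bash

python3 - <<'E'
from h import *
f=dict(np.load('pics/w3.npz')); hsv=cv2.cvtColor(f['color'],cv2.COLOR_RGB2HSV).astype(int)
m=(hsv[...,0]>95)&(hsv[...,0]<125)&(hsv[...,1]>110)
P=[]
for v in (5,60,120,165):
    c=np.flatnonzero(m[v,200:340])+200; P.append(ray(f,c.mean(),v,.042)); print(v,c.min(),c.max(),P[-1].round(4))
d=P[0]-P[3]; yaw=np.arctan2(d[1],d[0]); print('yaw',np.degrees(yaw))
H=ray(f,277,235,.06); print('head',H); print('g95',H+.095*d/np.linalg.norm(d))
E
python3 go.py .4985 .2388 .03 79 -15
```

```text
5 260 289 [0.5029 0.2661 0.042 ]
60 262 288 [0.4981 0.24   0.042 ]
120 263 288 [0.4925 0.2089 0.042 ]
165 263 288 [0.4876 0.1837 0.042 ]
yaw 79.4789369233649
head [0.481424   0.14695355 0.06      ]
g95 [0.49877071 0.2403564  0.06      ]
turn [  0.4  -15.15   0.07] shift now [94.  -3.7 91.5] after turn [114.7  -3.3  63.7] F [2.9 1.  4.5] w 1.001 t 17.8 q [ 0.19 -0.04  1.89 -0.    1.29  0.38]
```

```bash

python3 -m jog '[[0,-8,0,0,0,0,100],[0,-7.2,0,0,0,0,100],[0,0,0,0,0,0,100],[0,0,0,0,0,0,100],[0,0,0,0,0,0,100]]' >/dev/null
python3 go.py .4982 .237 .11 79.2 -15;python3 go.py .4982 .237 .021 79.2 -15
```

```text
turn [-0.03  0.11 -0.15] shift now [ 92.1  -0.4 -20.3] after turn [ 92.2  -0.2 -20.1] F [0.2 0.2 0.2] w 0.998 t 18.425 q [ 0.35  0.11  1.77 -0.23  1.41  0.59]
turn [-0.03  0.11 -0.15] shift now [115.3  -0.4  65.6] after turn [115.2  -0.2  65.8] F [0.2 0.2 0.2] w 0.998 t 18.425 q [ 0.35  0.11  1.77 -0.23  1.41  0.59]
```

```bash

python3 -m jog '[[0,0,0,46,0,-10,100],[0,0,0,46,0,-10,100],[0,0,0,8,0,30,100],[0,0,0,8,0,30,100],[0,0,0,5,0,18,100]]' >/dev/null
python3 -m jog '[[0,0,0,2,0,8,100],[0,0,0,0,0,0,100],[0,0,0,0,0,0,0],[0,0,0,0,0,0,0],[0,0,0,0,0,0,0]]' 120
python3 -m jog '[[0,0,0,0,0,0,0],[0,0,0,0,0,0,0],[0,0,0,0,0,0,0],[0,0,0,0,0,0,0],[0,0,0,0,0,0,0]]' 120
python3 go.py .4982 .237 .021 79.2 -15
```

```text
time: 19.68
tcp_pos: [0.4988, 0.2372, 0.0211]
tool_rot: [3.141, 0.265, 1.381]
force: [-0.3, 0.8, -0.8]
gripper_width: 0.374
gripper_force: 0.0
time: 20.3
tcp_pos: [0.4986, 0.2372, 0.0207]
tool_rot: [3.141, 0.265, 1.381]
force: [0.0, 1.5, 4.1]
gripper_width: 0.164
gripper_force: 117.1
turn [ 0.    0.18 -0.08] shift now [-0.4 -0.4 -0.2] after turn [-0.4 -0.4 -0.2] F [0.  1.5 4.1] w 0.164 t 20.3 q [ 0.48  0.38  1.64 -0.21  1.3   0.75]
```

```bash

python3 -m jog '[[0,0,0,-3,0,-10,0],[0,0,0,-6,0,-25,0],[0,0,0,-9,0,-32,0],[0,0,0,-8,0,-28,0],[0,0,0,0,0,0,0]]' 
python3 -m jog '[[0,0,0,-32,-8,8,0],[0,0,0,-32,-8,9,0],[0,0,0,-32,-8,9,0],[0,0,0,-32,-8,9,0],[0,0,0,-32,-6,8,0]]' 
python3 -m jog '[[-2.6,0,-9.66,0,0,0,0],[-2.6,0,-9.66,0,0,0,0],[-2.6,0,-9.66,0,0,0,0],[-2.6,0,-9.66,0,0,0,0],[-2.6,0,-9.66,0,0,0,0]]' >/dev/null
python3 go.py .431 -.067 .119 173.1 -15
python3 - <<'E'
from h import *
snap('side','s2')
E
```

```text
time: 20.92
tcp_pos: [0.4999, 0.2375, 0.1214]
tool_rot: [3.138, 0.262, 1.38]
force: [0.3, 0.5, -4.8]
gripper_width: 0.166
gripper_force: 117.4
time: 21.55
tcp_pos: [0.4277, 0.0801, 0.1172]
tool_rot: [-3.138, 0.266, 1.382]
force: [1.0, -0.3, -3.1]
gripper_width: 0.169
gripper_force: 117.4
turn [-11.59  -0.07 -42.07] shift now [-112.6  -91.8   28.7] after turn [ -20.5 -146.6    3.4] F [ 0.1  0.4 -2.8] w 0.167 t 22.175 q [ 0.27 -0.33  2.17 -0.26  1.21 -0.34]
```

View pics/s2.png

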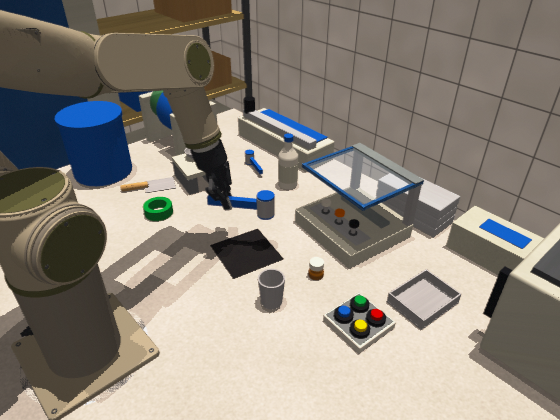

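The mallet is held level, head at (265,205), clear of everything. I'll finish the turn and line up in front of the press.

```bash

python3 -m jog '[[-2.6,0,-9.4,0,0,0,0],[-2.6,0,-9.4,0,0,0,0],[-2.6,0,-9.4,0,0,0,0],[-2.6,0,-9.4,0,0,0,0],[-1.2,0,-4.4,0,0,0,0]]' 
python3 -m jog '[[0,0,0,-4,-30,0,0],[0,0,0,-4,-30,0,0],[0,0,0,-4,-30,1,0],[0,0,0,-4,-30,1,0],[0,0,0,-4,-26,1,0]]' 
python3 -m jog '[[0,0,0,0,0,0,0],[0,0,0,0,0,0,0],[0,0,0,0,0,0,0],[0,0,0,0,0,0,0],[0,0,0,0,0,0,0]]' 
python3 go.py .431 -.067 .119 173.1 -15
python3 - <<'E'
from h import *
for n in('side','top'): snap(n,n+'3')
s=cv2.imread('pics/side3.png');t=cv2.imread('pics/top3.png')
a=cv2.resize(s[140:290,230:430],(800,600))[:600]; a=cv2.resize(a,(400,300),interpolation=cv2.INTER_AREA)
b=cv2.convertScaleAbs(cv2.resize(t[110:230,250:410],(400,300),interpolation=cv2.INTER_CUBIC),alpha=1.6)
cv2.imwrite('pics/c3.png',np.hstack([a,b]))
E
```

```text
time: 22.85
tcp_pos: [0.4281, 0.0808, 0.1173]
tool_rot: [3.14, 0.261, 3.014]
force: [0.5, -0.2, -3.6]
gripper_width: 0.165
gripper_force: 117.6
time: 23.48
tcp_pos: [0.4295, -0.0669, 0.1194]
tool_rot: [3.138, 0.26, 3.01]
force: [0.4, 0.1, -3.7]
gripper_width: 0.166
gripper_force: 117.9
time: 24.1
tcp_pos: [0.4312, -0.0656, 0.1215]
tool_rot: [3.139, 0.265, 3.014]
force: [0.0, 0.1, -3.0]
gripper_width: 0.167
gripper_force: 118.0
turn [ 0.03  0.17 -0.38] shift now [ 0.7 -1.4  2.4] after turn [ 0.7 -1.4  2.4] F [ 0.   0.1 -3. ] w 0.167 t 24.1 q [-0.31 -0.55  2.31  0.06  1.12 -1.77]
```

View pics/c3.png

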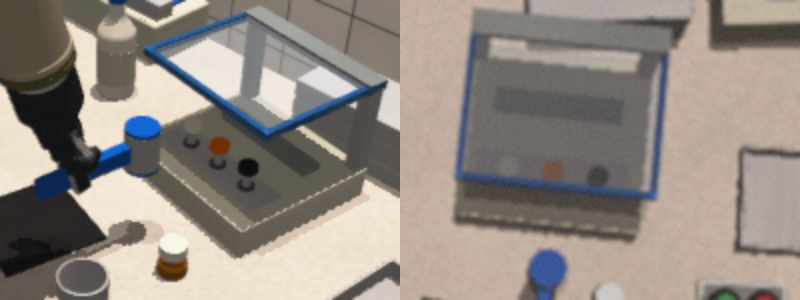

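The head is in front of the press at top (308.8,216.8). The orange pin is behind it at about (311,178), and the gripper is outside the guard. Next I'll measure the head's offset from the pin.

```bash

python3 - <<'E'
from loc import *
t,s=L('top3'),L('side3')
B=lambda h,S,V:(h>95)&(h<125)&(S>120)
a,_,m=blob(t,(298,205,24,19),B); print(a,m.sum())
# head circle fit from upper part
c=cv2.findContours(m.astype(np.uint8),0,1)[0][0]; (u,v),r=cv2.minEnclosingCircle(c); print('circ',u+298,v+205,r)
b,st,_=blob(s,(258,168,16,14),lambda h,S,V:B(h,S,V)&(V>150)); print(b,st)
print('tri',tri([(t,(308.8,216.8)),(s,b)]).x)
o=manip.get_obs(); m_=np.array([np.cos(o['tool_rot'][2]),np.sin(o['tool_rot'][2]),0]); e=o['tcp_pos']-.0928*m_; print('kin head',e, 'tcp',o['tcp_pos'])
for X in [(*e[:2],.161),(*e[:2],.101)]: print(proj(t,X),proj(s,X))
# side rim / pins
for n,box,cond in(('black',(340,215,30,20),lambda h,S,V:V<40),('orange',(330,205,20,16),lambda h,S,V:(h<16)&(h>3)&(S>110))): q,_,_=blob(s,box,cond); print(n,q,ray(s,*q,.080))
E
```

```text
[308.62328767 217.04109589] 146
circ 308.6000003814697 217.0 6.896475791931152Traceback (most recent call last):
  File "<stdin>", line 7, in <module>
  File "loc.py", line 7, in blob
    n,l,s,c=cv2.connectedComponentsWithStats(m); k=1+np.argmax(s[1:,4]); return c[k]+[x,y],s[k],l==k
                                                     ~~~~~~~~~^^^^^^^^^
    return _wrapfunc(a, 'argmax', axis=axis, out=out, **kwds)
    return bound(*args, **kwds)
ValueError: attempt to get argmax of an empty sequence
```

```bash

python3 - <<'E'
from loc import *
t,s=L('top3'),L('side3')
B=lambda h,S,V:(h>95)&(h<125)&(S>120)
b,st,_=blob(s,(288,194,26,20),lambda h,S,V:B(h,S,V)&(V>130)); print(b,st)
r=tri([(t,(308.7,216.9)),(s,b)]);print('tri',r.x,r.cost)
o=manip.get_obs(); m_=np.array([np.cos(o['tool_rot'][2]),np.sin(o['tool_rot'][2]),0]); e=o['tcp_pos']-.0928*m_; print('kin head',e, 'tcp',o['tcp_pos'])
for X in [(*e[:2],.161)]: print(proj(t,X),proj(s,X))
for n,box,cond in(('black',(344,217,20,14),lambda h,S,V:V<40),('orange',(330,205,20,16),lambda h,S,V:(h<16)&(h>3)&(S>110))): q,_,_=blob(s,box,cond); print(n,q,ray(s,*q,.080))
print('front rim',[ray(t,*p,.182).round(4) for p in((272.8,181.5),(352.5,189.2))])
E
```

```text
[301.08496732 202.9869281 ] [  5   4  18  11 153]
tri [ 0.52409811 -0.07836374  0.16053774] 0.0424011809047294
kin head [ 0.52323278 -0.07762019  0.12149733] tcp [ 0.43118582 -0.06582205  0.12149733]
[308.5976443  217.01260131] [300.42059966 202.85384448]
black [353.62162162 223.28378378] [ 0.64235294 -0.14897795  0.08      ]
orange [339.35443038 212.30379747] [ 0.64997959 -0.0945295   0.08      ]
front rim [array([0.6243, 0.0212, 0.182 ]), array([ 0.5963, -0.2029,  0.182 ])]
```

```bash

python3 -m jog '[[0,0,0,0,0,3,0],[0,0,0,-12,0,3.2,0],[0,0,0,-16,0,4.3,0],[0,0,0,-16,0,4.3,0],[0,0,0,-16,0,4.3,0]]' >/dev/null
python3 -m jog '[[0,0,0,-16,0,4.3,0],[0,0,0,-16,0,4.3,0],[0,0,0,-16,0,4.3,0],[0,0,0,-10,0,2.7,0],[0,0,0,-5,0,1.3,0]]' >/dev/null
python3 -m jog '[[0,0,0,0,0,0,0],[0,0,0,0,0,0,0],[0,0,0,0,0,0,0],[0,0,0,0,0,0,0],[0,0,0,0,0,0,0]]'
python3 - <<'E'
from loc import *
for n in('side','top'): snap(n,n+'4')
s=cv2.imread('pics/side4.png');t=cv2.imread('pics/top4.png')
o=manip.get_obs(); m_=np.array([np.cos(o['tool_rot'][2]),np.sin(o['tool_rot'][2]),0]); print('head',o['tcp_pos']-.0935*m_)
a=cv2.resize(s[140:290,230:430],(800,600),interpolation=cv2.INTER_CUBIC); a=a[:300*2,:]; a=cv2.resize(a,(400,300),interpolation=cv2.INTER_AREA)
b=cv2.convertScaleAbs(cv2.resize(t[110:230,250:410],(400,300),interpolation=cv2.INTER_CUBIC),alpha=1.6)
cv2.imwrite('pics/c4.png',np.hstack([a,b]))
E
```

```text
time: 26.08
tcp_pos: [0.5582, -0.0824, 0.1189]
tool_rot: [3.139, 0.265, 3.014]
force: [0.1, -0.2, -3.9]
gripper_width: 0.168
gripper_force: 118.0
head [ 0.65095786 -0.09425381  0.11891568]
```

View pics/c4.png

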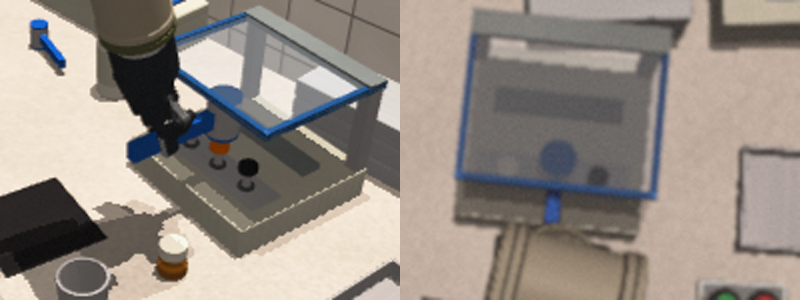

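The head hangs centred over the orange pin: it covers that pin in the top view at (157,158) in the crop, and black and white are clear of it. Now I'll strike.

```bash

python3 -m jog '[[0,0,0,1.6,0,6,0],[0,0,0,3.6,0,13.5,0],[0,0,0,4.2,0,15.6,0],[0,0,0,1.3,0,4.8,0],[0,0,0,0,0,0,0]]'
python3 - <<'E'
from h import *
s=snap('side','side5')
cv2.imwrite('pics/c5.png',cv2.resize(s['color'][180:240,300:380,::-1],(800,600),interpolation=cv2.INTER_CUBIC))
print(manip.get_obs()['wrist_torque'])
E
```

```text
time: 26.8
tcp_pos: [0.5584, -0.0823, 0.0777]
tool_rot: [3.139, 0.265, 3.014]
force: [-5.9, 0.3, 5.7]
gripper_width: 0.166
gripper_force: 119.8
[ 0.03707494  0.26184684 -0.04210083]
```

View pics/c5.png

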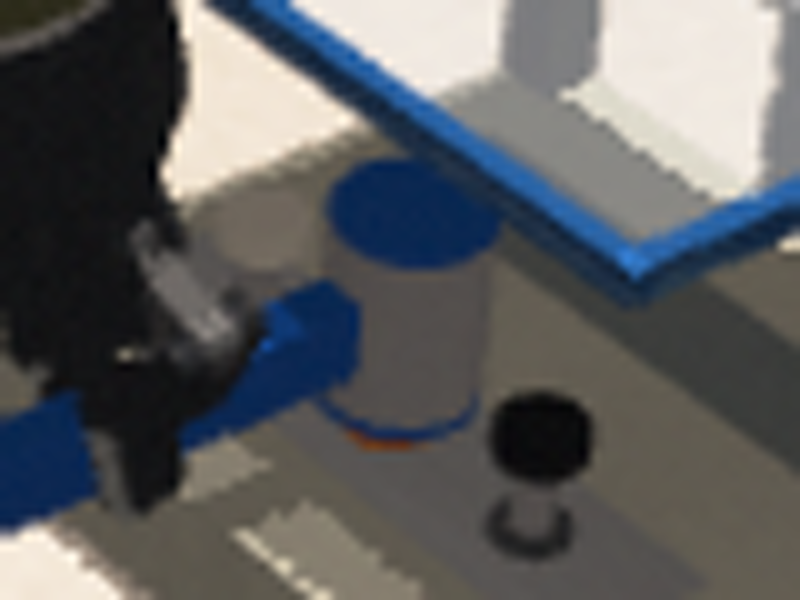

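The orange cap is pressed down flush under the head. The force rose by about 9.6 N, more than the spring's 6 N, so the pin has bottomed. I'll nudge 1 mm further to make sure, then lift and draw out.

```bash

python3 -m jog '[[0,0,0,0.3,0,1,0],[0,0,0,0,0,0,0],[0,0,0,0,0,0,0],[0,0,0,0,0,0,0],[0,0,0,0,0,0,0]]'|grep -E 'tcp|^force'
python3 -c "
from h import *
s=dict(np.load('pics/side5.npz')); print(proj(s,(.6512,-.0945,.117)),proj(s,(.6512,-.0945,.121)))"
python3 -m jog '[[0,0,0,-2.6,0,-9.7,0],[0,0,0,-3.9,0,-14.5,0],[0,0,0,-3.4,0,-12.6,0],[0,0,0,-1,0,-3.9,0],[0,0,0,0,0,0,0]]'|grep -E 'tcp|^force'
python3 -m jog '[[0,0,0,8,0,-2,0],[0,0,0,14,0,-3.7,0],[0,0,0,18,0,-4.8,0],[0,0,0,20,0,-5.3,0],[0,0,0,20,0,-5.3,0]]'|grep -E 'tcp|^force'
python3 -m jog '[[0,0,0,20,0,-5.3,0],[0,0,0,20,0,-5.3,0],[0,0,0,10,0,-2.7,0],[0,0,0,0,0,0,0],[0,0,0,0,0,0,0]]'|grep -E 'tcp|^force'
python3 - <<'E'
from loc import *
for n in('side','top'): snap(n,n+'6')
s,t=L('side6'),L('top6')
q,_,_=blob(s,(330,205,20,16),lambda h,S,V:(h<16)&(h>3)&(S>110)); print('orange side',q)
B=lambda h,S,V:(h>95)&(h<125)&(S>120)
b,st,_=blob(s,(285,190,35,26),lambda h,S,V:B(h,S,V)&(V>130)); print(b,st)
E
```

```text
tcp_pos: [0.5585, -0.0824, 0.0772]
force: [-7.8, 0.4, 8.5]
[340.8778357  200.36541065] [341.01180164 199.06904753]
tcp_pos: [0.558, -0.0822, 0.1185]
force: [0.4, -0.5, -3.9]
tcp_pos: [0.4744, -0.0714, 0.1169]
force: [0.1, 0.0, -4.5]
tcp_pos: [0.4249, -0.0653, 0.1177]
force: [-1.0, -0.1, -3.3]
orange side [339.4125 212.3375]
[298.94871795 205.19871795] [  5  10  19  11 156]
```

```bash

python3 -m jog '[[0,0,0,0,20,0,0],[0,0,0,0,35,0,0],[0,0,0,0,40,0,0],[0,0,0,0,40,0,0],[0,0,0,0,25,0,0]]' |grep -E 'tcp|^force'
python3 -m jog '[[2.6,0,9.66,0,0,0,0],[2.6,0,9.66,0,0,0,0],[2.6,0,9.66,0,0,0,0],[2.6,0,9.66,0,0,0,0],[2.6,0,9.66,0,0,0,0]]' >/dev/null
python3 -m jog '[[2.6,0,9.66,0,0,0,0],[2.6,0,9.66,0,0,0,0],[2.6,0,9.66,0,0,0,0],[2.6,0,9.66,0,0,0,0],[1.2,0,4.5,0,0,0,0]]' >/dev/null
python3 -m jog '[[0,0,0,0,0,0,0],[0,0,0,0,0,0,0],[0,0,0,0,0,0,0],[0,0,0,0,0,0,0],[0,0,0,0,0,0,0]]' |grep -E 'tcp|^force'
python3 go.py .4436 .0937 .034 78 -15
python3 - <<'E'
from loc import *
for n in('side','top'): snap(n,n+'7')
s,t=L('side7'),L('top7')
o=manip.get_obs(); w=o['tool_rot'][2]; e=o['tcp_pos']-.0935*np.array([np.cos(w),np.sin(w),0]); X=(e[0],e[1],o['tcp_pos'][2]+.0393)
B=lambda h,S,V:(h>95)&(h<125)&(S>120)
p=proj(s,X).astype(int); q=proj(t,X).astype(int)
b,st,_=blob(s,(p[0]-13,p[1]-10,26,20),lambda h,S,V:B(h,S,V)&(V>130)); a,_,_=blob(t,(q[0]-9,q[1]-9,18,18),B)
print('pred',X,p,q,'seen',b,a,tri([(s,b),(t,a)]).x)
E
```

```text
tcp_pos: [0.4454, 0.0954, 0.1181]
force: [-0.4, 0.1, -2.5]
tcp_pos: [0.4451, 0.0935, 0.1183]
force: [-0.1, -1.0, -3.5]
turn [ 0.12 -0.07  0.01] shift now [21.6 -1.7 81.4] after turn [21.7 -1.5 81.4] F [-0.1 -1.  -3.5] w 0.167 t 31.95 q [ 0.27 -0.04  1.91 -0.23  1.39  0.54]
pred (np.float64(0.42566486826105726), np.float64(0.0020378026054873183), np.float64(0.15751773579304762)) [246 205] [281 252] seen [244.0754717  204.31603774] [281.10091743 252.23394495] [0.42337609 0.00480079 0.16043851]
```

```bash

python3 -m jog '[[0,0,0,5,-1,20,0],[0,0,0,7,0,25,0],[0,0,0,6,0,22,0],[0,0,0,3,0,10,0],[0,0,0,1,0,4,0]]' >/dev/null
python3 -m jog '[[0,0,0,1,0,4,0],[0,0,0,0.5,0,2,0],[0,0,0,0,0,0,0],[0,0,0,0,0,0,0],[0,0,0,0,0,0,0]]' |grep -E 'tcp|^force'
python3 -m jog '[[0,0,0,0.5,0,2,0],[0,0,0,0,0,0,0],[0,0,0,0,0,0,0],[0,0,0,0,0,0,0],[0,0,0,0,0,0,0]]' |grep -E 'tcp|^force'
```

```text
tcp_pos: [0.4445, 0.094, 0.0283]
force: [-0.1, 0.6, -2.3]
tcp_pos: [0.4444, 0.0939, 0.026]
force: [0.4, -0.2, -2.9]
```

```bash

python3 -m jog '[[0,0,0,0.3,0,1,0],[0,0,0,0,0,0,0],[0,0,0,0,0,0,0],[0,0,0,0,0,0,0],[0,0,0,0,0,0,0]]' |grep -E 'tcp|^force'
python3 -m jog '[[0,0,0,0.3,0,1,0],[0,0,0,0,0,0,0],[0,0,0,0,0,0,0],[0,0,0,0,0,0,0],[0,0,0,0,0,0,0]]' |grep -E 'tcp|^force'
python3 -m jog '[[0,0,0,0.1,0,0.5,0],[0,0,0,0,0,0,0],[0,0,0,0,0,0,0],[0,0,0,0,0,0,0],[0,0,0,0,0,0,0]]' |grep -E 'tcp|^force'
```

```text
tcp_pos: [0.4444, 0.0939, 0.025]
force: [-0.2, -0.3, -3.4]
tcp_pos: [0.4446, 0.0941, 0.0241]
force: [-0.2, 2.5, 2.9]
tcp_pos: [0.4447, 0.0941, 0.0239]
force: [-1.4, 3.0, 6.2]
```

It's standing on the mat. I'll release and back straight out along the tool axis.

```bash

python3 -m jog '[[0,0,0,0,0,-0.3,30],[0,0,0,0,0,0,60],[0,0,0,0,0,0,60],[0,0,0,0,0,0,60],[0,0,0,0,0,0,60]]' 20 |grep -E 'tcp|width|^force'
python3 -m jog '[[0,0,0,0,0,-15,60],[0,0,0,0,0,-30,60],[0,0,0,0,0,-40,60],[0,0,0,0,0,-40,60],[0,0,0,0,0,-20,60]]' |grep -E 'tcp|width|^force'
python3 -m jog '[[0,0,0,0,0,-20,60],[0,0,0,0,0,0,60],[0,0,0,0,0,0,60],[0,0,0,0,0,0,60],[0,0,0,0,0,0,60]]' |grep -E 'tcp|width|^force'
python3 - <<'E'
from h import *
s=snap('side','s8')
E
```

```text
tcp_pos: [0.4444, 0.0939, 0.0236]
force: [0.1, 0.3, -0.2]
gripper_width: 0.597
tcp_pos: [0.4533, 0.1318, 0.1676]
force: [1.1, 1.4, -0.2]
gripper_width: 0.603
tcp_pos: [0.4524, 0.1353, 0.1823]
force: [0.0, 0.8, 0.7]
gripper_width: 0.602
```

View pics/s8.png

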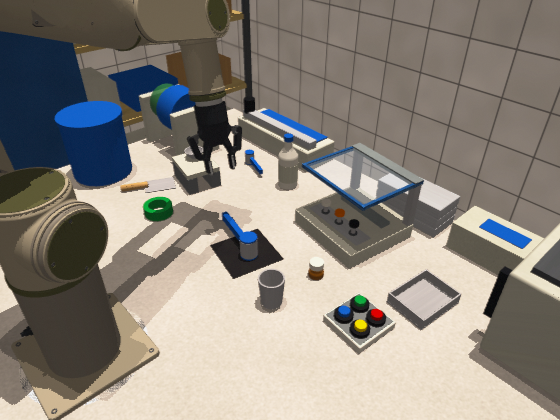

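The mallet stands upright on its head on the mat (head at (248,243)). The pins are up, the bystanders haven't moved and the gripper is clear. Handing in.

```bash
python3 -c "
from station import manip
print(manip.hand_in())"
```

```text
the job is handed in; nothing more can be done
None
```

I pressed green, blue and yellow in order, struck the orange pin fully down and let it spring back up, stood the mallet on its head on the mat, let it go and handed the job in; no verdict came back.

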